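# Load and tighten the small cheese press

## Task

Press the cheese: stand the white mould upright inside the ring on the press's pulled-out tray and push the tray fully home. Then turn the handwheel clockwise to wind the pressing plate down until it just touches the mould's wooden follower, give the wheel half a turn more and no further, and leave the wheel there. Keep the mould upright throughout and leave the other things where they are.

Things in the scene. Friction and masses are not known exactly. Their poses are not given: they have to be found in the camera images.
- press: Small cheese press, fixed to the worktop left of the sink: beech base 200 x 190 mm, 22 mm high (115 mm to the -x side of the screw axis, 85 mm to the +x side), two steel pillars, beech crosshead (48 x 190 mm, 158 to 184 mm above the worktop) and a central vertical screw. Origin: on the screw axis at worktop height. +z is up; -x is the side to which the tray pulls out; pillars at y = +-71 mm.
- press_axis (a point): Point on the screw axis at the height of the tray's floor, 30 mm above the worktop: where the foot of the mould stands when the tray is home.
- tray (a joint): Slide of the aluminium drip tray on its runners, m: 0 = fully home against the stop, grows as it is pulled out along the press's -x (at most 0.14; at the start about 0.13 out). Drag about 1.5 N; it stays where it is left.
- tray_seat (a point): Centre of the round locating ring on the tray, at floor height (30 mm above the worktop); moves with the tray. The ring is a bead 5 mm wide, about 3 mm high, 73 mm inside diameter. The tray is 150 x 102 mm with a rim 8 mm high.
- tray_handle (a point): Middle of the tray's pull, a round steel bar 8 mm thick and 60 mm long lying across the slide direction, 44 mm above the worktop, 122 mm from tray_seat on the press's -x side, with 26 mm of open space between it and the tray. Pushing it along the press's +x sends the tray home; moves with the tray.
- handwheel (a joint): Turn of the dark steel handwheel on top of the screw, rad: grows clockwise seen from above and winds the screw and wheel down 12 mm a turn. Starts at 1.5 to 6.5, ends at 20.5. It takes about 0.1 N m and stays where left. Rim 116 mm over all, its top 246 mm above the worktop at value 0; three spokes; small studs on the rim a quarter, half and three quarters of a turn from the handle.
- handle_top (a point): Top of the wheel's upright black handle, which stands on the rim 52 mm from the screw axis; 22 mm thick, 43 mm long from here down to the rim, 290 mm above the worktop at handwheel value 0, when it stands on the press's +x side. It spins freely on its own pin, so a hand that does not turn can carry it round the circle; it goes down with the wheel, 12 mm a turn.
- plate (a joint): How far the pressing plate is pushed up into its spring cup, m: 0 while the plate hangs free; once it rests on the follower it grows with the screw's travel (0.006 for half a turn of the wheel), so contact is where it begins to grow. Spring 4 N/mm. At most 0.014.
- plate_face (a point): Centre of the flat underside of the round steel pressing plate (52 mm across) hung on a coil spring below the screw, on the screw axis; 120 mm above the worktop at handwheel value 0, and lower by the screw's travel. The plate does not turn. Between the plate (10 mm thick) and the cup above it 13 mm of spring show while it hangs free.
- mould: Small filled cheese mould, right of the sink: white perforated cylinder 62 mm across (rim bead 65 mm over the top 5 mm), with a pale wooden follower disc 53 mm across standing 5 mm proud of its rim; 67 mm high over all, 0.2 to 0.4 kg, one rigid piece. Origin: centre of its underside; z up along its axis.
- mug: White mug, 83 x 113 x 93 mm, bystander to the right of the sink. Origin: centre of its underside.
- salt_jar: Glass jar of white salt with a black cap, 41 mm across, 90 mm high, bystander to the right of the sink. Origin: centre of its underside.
- lime: Green lime, about 50 mm, bystander beyond the press. Origin: its underside at the start.

How it is judged:
On the way, in this order (a step that is already met when the one before it is completed fails the run):
1. the mould stands upright in the tray's ring, let go (horizontal distance between mould and tray_seat below 0.009 m and z of mould in the frame of tray_seat below 0.003 m and angle between mould's own z axis and vertical below 0.05 rad and contact force between the fingers and mould below 0.1 N), for 0.2 s.
2. the tray is pushed fully home with the mould in its ring (value of joint tray below 0.004 m and horizontal distance between mould and tray_seat below 0.009 m), for 0.2 s.
3. the plate has come down on the follower (value of joint plate above 0.0015 m).
At the end, for the whole second after the job is handed in: The tray is home (within 4 mm), the mould upright (0.05 rad) within 10 mm of the screw axis, the plate pressed onto it with its spring squeezed 4 to 8 mm (a third to two thirds of a turn past contact, half a turn being 6 mm), and the wheel at rest (value of joint plate between 0.004 and 0.008 m and value of joint tray below 0.004 m and horizontal distance between mould and press_axis below 0.01 m and angle between mould's own z axis and vertical below 0.05 rad and velocity of joint handwheel between -0.05 and 0.05 rad/s); the robot touches nothing.
It fails at once if the screw is overtightened (the plate's spring squeezed by more than 10 mm, over four fifths of a turn past contact) (value of joint plate above 0.01 m).
It fails at once if the filled mould is tipped more than 0.5 rad (angle between mould's own z axis and vertical above 0.5 rad).
It fails at once if the mug, the salt jar or the lime is moved by more than 30 mm (distance of any of mug, salt_jar, lime from where it was at the start of the episode above 0.03 m).
It also fails if it takes over 72 s, if anything falls off the work surface, if the arm or the gripper's body presses on something with over 40 N, if the wrist force passes 120 N, or if a joint passes its speed limit or range.

## Robot

A 6-joint arm with a two-finger parallel gripper is mounted at the origin on a cart in front of the work surface, level with it; the furniture and walls round the work are solid. World frame = base frame: x ahead of the robot, y to its left, z up, the work surface at z = 0. Lengths are in m, angles in rad, forces in N, time in s.
With the tool pointing down it reaches from about 0.3 to 0.775 m from the base axis. Payload 14.6 kg.
Tool frame: the origin (TCP) lies at the very end of the fingers, on their centre line; the grasp point (between the pads) lies 19 mm behind it; z points along the fingers, y is the line along which they close (so a half turn about z gives the same grasp; the last joint's range is limited). The gripper opens to 94 mm and grips with 3 to 60 N. Pads are 16 mm wide; open, the fingers measure 119 mm over their backs; the gripper's body (75 mm by 177 mm) begins 78 mm behind the grasp point.
Start: joints at [-1.333, 0.3, 1.521, -0, 1.321, -0.067], TCP at [0.165, -0.525, 0.205] pointing down, gripper open.
Joint ranges: [-3.03, 3.03], [-0.79, 2.21], [0.23, 2.52], [-1.04, 4.18], [0, 3.07], [-2.55, 2.55]. Speed limits (rad/s): [2.22, 2.22, 2.57, 3.14, 3.14, 3.14].

## Interface

Orientations are given as [roll, pitch, yaw] about the fixed x, y, z axes, in that order (R = Rz(yaw) Ry(pitch) Rx(roll)).
In Python, from station import telemetry, cams, hand_in, nets gives the robot as it stands.
- The arm moves only by the tool move_arm, never from a script. Its argument "increments" is a list of rows, each a list of 4 numbers: the shift along the tool's x, y, z in m, then the turn about the tool's z in rad. In form: [[tx, ty, tz, roll], ...]. A call has 1 to 20 rows; each row shifts and turns the commanded pose from where the row before left it, along the tool's axes as they then stand; what a row does not reach is not made up. A row lasts 1/8 s, in which the tool goes at most 62.5 mm and 10.7 degrees, less where a joint would pass 70% of its speed; a pose out of reach is approached as far as the arm can. A call is refused whole if a number of a shift passes 0.0625 or a number of a turn 0.188, either way. A call with a gripper value outside its range is refused whole. "grip" is the opening, from 0 (shut) to 1 (fully open), set as the call begins (left out, the last holds). The fingers move at their own pace and stop on an object; "force" is the grip in N (left out, the last holds). Time passes only in rows, so rows that do not move let the fingers close. It gives the time, the measured TCP pose, the force, the opening and the grip force at its end, in the units of the state.
- telemetry.get_obs(): the state, without advancing time (a new reading comes with each control period).
- cams.camera(name): name is "scene" or "top"; returns the picture (420x560x3 uint8, blue, green, red); there is no depth.
- cams.camera_model(name): a dict with "intrinsics" (3x3 intrinsics, pixels), "xyz" and "attitude" of the camera in the world. Camera axes: x right, y up, looking along -z (the intrinsics and any distortion apply to the point x, -y, -z); pixel columns grow to the right and rows downward; lengths in m; the calibration is good to about 2 mm. A picture is of the moment at which its call begins. camera_model takes no time and is no camera call.
- hand_in(): hands the job in; it is judged then, once.
Trained networks look in the newest picture that a camera, given by its name, has taken for a name from the list of things; names that differ only in an ending like _2 or _b are one class to them, and where a whole thing is asked for, a point or a joint stands for the part that bears it (a point fixed in the world has none). Each returns a list of dicts, best first, with "conf" (0 to 1); they miss things now and then, are a little off and sometimes report something else, mostly with a low value. They report only what shows in the picture. A call takes as long as a camera call.
- nets.search_frame(camera, query): "extent" ([left, top, right, bottom] in pixels, round what is visible of it).
- nets.mark_of(camera, query): "centre" ([column, row] in pixels: a listed point, or the origin of a listed thing).
The state is a dict: "time_s": time; "qpos": joint angles; "joint_vel": joint speeds; "tau": joint torques, N m; "ee_pos": TCP position; "eef_rot": TCP orientation; "force": force on the tool from outside, world axes, zero at the start; "moment": the same for the moment, N m; "grip_width": finger opening in m; "grip_force": force on a finger pad.
Only numpy, scipy, OpenCV 4.12 (cv2) and the standard library are available. Lean on these libraries where they do the work, as an engineer would, in place of code of your own. Each camera call takes 0.05 s, during which the arm holds its last target. There are 200 camera calls.

## Working session

There is one attempt and no reset: what is moved stays moved. The work goes in short steps, Python scripts to look and compute and a tool call to move; the robot and the scene stay as the last step left them, time stands still between calls to the robot, and variables do not carry over. Pictures are saved under pics/ and viewed, at most 11 in all, crops included, and the job is handed in when it is done.

Besides the shell and the picture viewer there is one more tool, called after "Call:" as name(argument=value, ...) on one line, values as JSON. move_arm: Moves the arm, as the interface text tells. Its arguments: {"type":"object","properties":{"increments":{"type":"array"},"grip":{"type":"number"},"force":{"type":"number"}},"required":["increments"]}

```bash
mkdir -p pics; ls
cat > h.py <<'E'
from station import telemetry, cams, hand_in, nets
import numpy as np, cv2
from scipy.spatial.transform import Rotation as R
def model(n):
    m=cams.camera_model(n); a=np.array(m["attitude"],float)
    Rm=a if a.shape==(3,3) else R.from_euler('xyz',a).as_matrix()
    return np.array(m["intrinsics"]),np.array(m["xyz"]),Rm
def ray(n,px):
    K,c,Rm=model(n); d=np.linalg.inv(K)@[px[0],px[1],1]; d=Rm@(d*[1,-1,-1]); return c,d
def atz(n,px,z):
    c,d=ray(n,px); return c+d*(z-c[2])/d[2]
def proj(n,p):
    K,c,Rm=model(n); q=(Rm.T@(np.array(p)-c))*[1,-1,-1]; q=K@q; return q[:2]/q[2]
def tri(a,b):
    c1,d1=ray("scene",a); c2,d2=ray("top",b)
    t=np.linalg.lstsq(np.c_[d1,-d2],c2-c1,rcond=None)[0]; p,q=c1+t[0]*d1,c2+t[1]*d2
    return (p+q)/2,np.linalg.norm(p-q)
E
python3 - <<'E'
from h import *
o=telemetry.get_obs(); print(o)
for n in("scene","top"): print(n,cams.camera_model(n))
for n in("scene","top"): cv2.imwrite(f"pics/{n}0.png",cams.camera(n))
Z=dict(mould=0,tray_seat=.03,tray_handle=.044,handle_top=.27,press=0,press_axis=.03,plate_face=.1,mug=0,salt_jar=0,lime=0)
for k,z in Z.items():
    P={}
    for n in("scene","top"):
        r=nets.mark_of(n,k)
        if r: P[n]=r[0]["centre"]; print(k,n,np.round(P[n],1),round(r[0]["conf"],2),np.round(atz(n,P[n],z),4))
    if len(P)==2: p,e=tri(P["scene"],P["top"]); print("   tri",p.round(4),e.round(4))
E
```

```text
pics
{'time_s': 0.0, 'qpos': array([-1.33258997e+00,  3.00494792e-01,  1.52160230e+00,  1.43015548e-05,
        1.32070569e+00, -6.65979014e-02]), 'joint_vel': array([-0.00024893, -0.00143156, -0.00018681, -0.00140695, -0.00112803,
       -0.00231617]), 'tau': array([ 2.77503794e-03, -5.31803370e+01, -3.52734661e+01,  7.09142187e-02,
        2.44354480e-02, -1.05871582e-04]), 'ee_pos': array([ 0.1649957 , -0.52438092,  0.20486437]), 'eef_rot': array([-3.14038613e+00, -9.43538334e-05,  3.04800652e-01]), 'force': array([-0.30975241,  0.28554741,  0.49645443]), 'moment': array([ 0.01738   , -0.04882654,  0.01816463]), 'grip_force': 0.0, 'grip_width': 0.09381654370214795}
scene {'intrinsics': array([[450.87192502,   0.        , 278.20341573],
       [  0.        , 450.87192502, 214.48200168],
       [  0.        ,   0.        ,   1.        ]]), 'xyz': array([-0.19370969,  0.80857144,  0.83374841]), 'attitude': array([ 1.03864426,  0.02365595, -2.37225422])}
top {'intrinsics': array([[447.15045014,   0.        , 276.45527558],
       [  0.        , 447.15045014, 214.47529376],
       [  0
[... 682 characters left out ...]
9 0.03  ]
press_axis top [188.1 225.1] 0.78 [0.5226 0.3385 0.03  ]
   tri [0.523  0.3398 0.022 ] 0.005
plate_face scene [209.1 294.5] 0.67 [0.5418 0.3203 0.1   ]
plate_face top [181.8 216.4] 0.64 [0.5209 0.348  0.1   ]
   tri [0.5122 0.3385 0.1278] 0.0029
mug scene [348.3 209.9] 0.68 [ 0.6362 -0.3912  0.    ]
mug top [390. 259.] 0.87 [ 0.6558 -0.3757  0.    ]
   tri [ 0.6401 -0.3782  0.0097] 0.0229
salt_jar scene [335.7 223.8] 0.74 [ 0.6107 -0.2833  0.    ]
salt_jar top [362.8 256.5] 0.64 [ 0.6322 -0.2828  0.    ]
   tri [ 0.6237 -0.2864 -0.0021] 0.0187
lime scene [180.  293.2] 0.55 [0.7077 0.3063 0.    ]
lime top [215.7 185.7] 0.65 [0.7182 0.3188 0.    ]
   tri [0.7082 0.312  0.0074] 0.0136
```

Run:
```python
import cv2
a=cv2.imread("pics/top0.png"); cv2.imwrite("pics/t0a.png",cv2.resize(a[130:340,130:430],None,fx=2.66,fy=2.66,interpolation=cv2.INTER_CUBIC))
a=cv2.imread("pics/scene0.png"); cv2.imwrite("pics/s0a.png",cv2.resize(a[150:390,120:440],None,fx=2.5,fy=2.5,interpolation=cv2.INTER_CUBIC))
```

```text
(no output)
```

View pics/t0a.png

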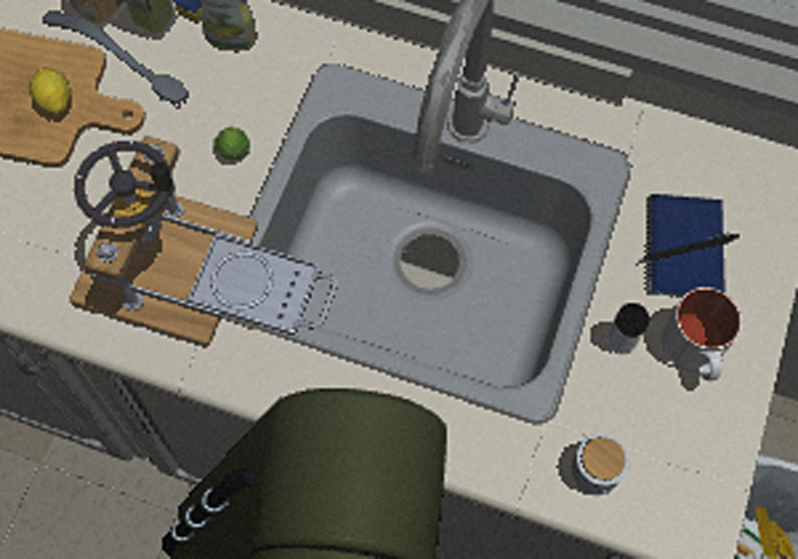

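View pics/s0a.png

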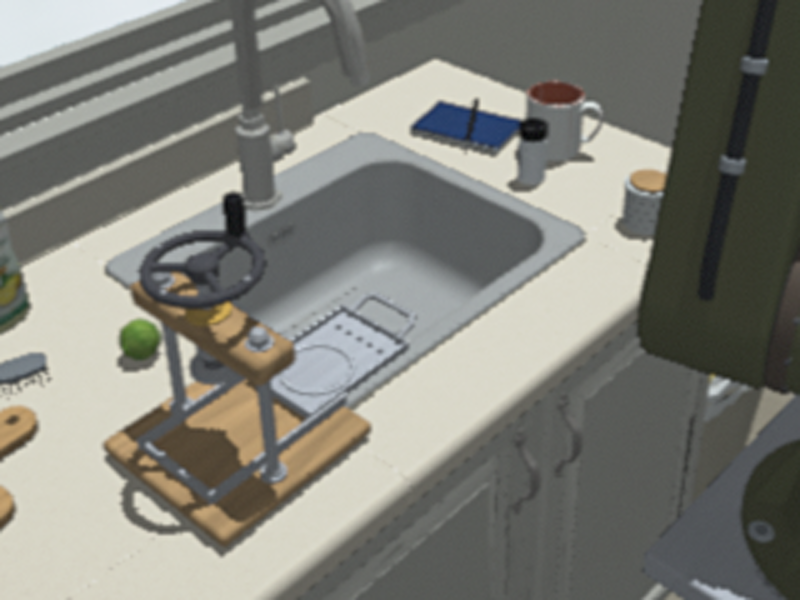

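The top view shows the press at left. Its tray ring is near crop (242,281), the pull near (326,303), and the mould near (602,460) with its follower on top. The scene view shows the black handle top at crop (233,197) and the ring at (316,371). I'll fit the press pose from these points.

Run:
```python
from h import *
from scipy.optimize import least_squares
T=lambda u,v:(130+u/2.66,130+v/2.66); S=lambda u,v:(120+u/2.5,150+v/2.5)
obs=[]
for (c,px,f) in [
("scene",S(222,540),lambda t,v:(.085,.095,.022)),("scene",S(107,440),lambda t,v:(.085,-.095,.022)),("scene",S(368,425),lambda t,v:(-.115,.095,.022)),
("top",T(72,298),lambda t,v:(.085,.095,.022)),("top",T(210,343),lambda t,v:(-.115,.095,.022)),("top",T(256,217),lambda t,v:(-.115,-.095,.022)),
("top",T(123,182),lambda t,v:(0,0,.246-.012*v/6.283)),("scene",S(203,268),lambda t,v:(0,0,.246-.012*v/6.283)),
("top",T(242,281),lambda t,v:(-t,0,.032)),("scene",S(316,371),lambda t,v:(-t,0,.032)),
("top",T(326,303),lambda t,v:(-t-.122,0,.046)),("scene",S(388,312),lambda t,v:(-t-.122,0,.046)),
("scene",S(233,197),lambda t,v:(.052*np.cos(v),-.052*np.sin(v),.29-.012*v/6.283)),
]: obs.append((c,px,f))
def pred(p,o):
    x,y,w,t,v=p[:5]; q=np.array(o[2](t,v)); 
    P=R.from_euler('z',w).apply(q)+[x,y,0]
    return proj(o[0],P)-np.array(o[1])
best=None
for v0 in (1.5,3,4.5,6):
    r=least_squares(lambda p:np.concatenate([pred(p,o) for o in obs]),[.52,.34,1.65,.13,v0],loss='soft_l1')
    print(r.x.round(4),round(r.cost,2))
    if best is None or r.cost<best.cost: best=r
for o in obs: print(o[0],np.round(o[1],1),pred(best.x,o).round(1))
# mould: follower top centre z=.067
print("mould",atz("top",T(603,459),.067),atz("scene",S(651,180),.067))
for n in("top","scene"): 
    cams.camera(n); r=nets.search_frame(n,"mould"); print(n,[(np.round(a["extent"],1),round(a["conf"],2)) for a in r[:2]])
    x,y,_=.44,-.29,0
```

```text
[0.5222 0.3409 1.5978 0.1245 2.9463] 12.08
[0.5222 0.3409 1.5978 0.1245 2.9463] 12.08
[0.5231 0.3405 1.5961 0.1242 4.7281] 29.7Traceback (most recent call last):
  File "<stdin>", line 19, in <module>
    return func(*args, **kwargs)
    vector_fun = VectorFunction(
        fun_wrapped,
    ...<6 lines>...
        workers=workers
    )
    self._update_fun()
    ~~~~~~~~~~~~~~~~^^
    self.f = self.fun_wrapped(xp_copy(self.x))
             ~~~~~~~~~~~~~~~~^^^^^^^^^^^^^^^^^
    return np.atleast_1d(self.fun(x))
                         ~~~~~~~~^^^
    return self.f(x, *self.args, **self.kwargs)
           ~~~~~~^^^^^^^^^^^^^^^^^^^^^^^^^^^^^^
  File "<stdin>", line 19, in <lambda>
  File "<stdin>", line 16, in pred
  File "h.py", line 13, in proj
    K,c,Rm=model(n); q=(Rm.T@(np.array(p)-c))*[1,-1,-1]; q=K@q; return q[:2]/q[2]
           ~~~~~^^^
  File "h.py", line 5, in model
    m=cams.camera_model(n); a=np.array(m["attitude"],float)
ValueError: time passes only in moves, steps and waits
```

```bash
sed -i 's/^def model(n):/import functools\n@functools.lru_cache(None)\ndef model(n):/' h.py
cat > fit.py <<'E'
from h import *
from scipy.optimize import least_squares
T=lambda u,v:(130+u/2.66,130+v/2.66); S=lambda u,v:(120+u/2.5,150+v/2.5)
obs=[
("scene",S(222,540),lambda t,v:(.085,.095,.022)),("scene",S(107,440),lambda t,v:(.085,-.095,.022)),("scene",S(368,425),lambda t,v:(-.115,.095,.022)),
("top",T(72,298),lambda t,v:(.085,.095,.022)),("top",T(210,343),lambda t,v:(-.115,.095,.022)),("top",T(256,217),lambda t,v:(-.115,-.095,.022)),
("top",T(123,182),lambda t,v:(0,0,.246-.012*v/6.283)),("scene",S(203,268),lambda t,v:(0,0,.246-.012*v/6.283)),
("top",T(242,281),lambda t,v:(-t,0,.032)),("scene",S(316,371),lambda t,v:(-t,0,.032)),
("top",T(326,303),lambda t,v:(-t-.122,0,.046)),("scene",S(388,312),lambda t,v:(-t-.122,0,.046)),
("scene",S(233,197),lambda t,v:(.052*np.cos(v),-.052*np.sin(v),.29-.012*v/6.283))]
def pred(p,o):
    x,y,w,t,v=p[:5]; q=np.array(o[2](t,v)); 
    P=R.from_euler('z',w).apply(q)+[x,y,0]
    return proj(o[0],P)-np.array(o[1])
E
python3 - <<'E'
from fit import *
r=least_squares(lambda p:np.concatenate([pred(p,o) for o in obs]),[.52,.34,1.65,.13,3],loss='soft_l1')
print(r.x.round(4),round(r.cost,2))
for o in obs: print(o[0],np.round(o[1],1),pred(r.x,o).round(1))
w=R.from_euler('z',r.x[2]); b=np.r_[r.x[:2],0]
print("seat",w.apply([-r.x[3],0,.03])+b,"hd",w.apply([-r.x[3]-.122,0,.044])+b)
print("mould",atz("top",T(603,459),.067),atz("scene",S(651,180),.067))
for n in("top","scene"): 
    cams.camera(n); q=nets.search_frame(n,"mould"); print(n,[(np.round(a["extent"],1),round(a["conf"],2)) for a in q[:2]])
    a=np.arange(0,6.28,.1)
    for c in [(.440,-.292)]:
        P=np.array([proj(n,(c[0]+rr*np.cos(t),c[1]+rr*np.sin(t),z)) for t in a for rr,z in ((.031,0),(.0325,.062),(.0325,.057),(.0265,.067))])
        print(P.min(0).round(1),P.max(0).round(1))
E
```

```text
[0.5222 0.3409 1.5978 0.1245 2.9463] 12.08
scene [208.8 366. ] [0.1 0.1]
scene [162.8 326. ] [-2.6  0.4]
scene [267.2 320. ] [ 2.4 -0.9]
top [157.1 242. ] [-2.   0.3]
top [208.9 258.9] [-1.3  0.2]
top [226.2 211.6] [1.  0.7]
top [176.2 198.4] [-0.6 -0.5]
scene [201.2 257.2] [-0.2 -2.2]
top [221.  235.6] [-1.1 -0.8]
scene [246.4 298.4] [-0.3 -0.5]
top [252.6 243.9] [-0.4 -0.4]
scene [275.2 274.8] [ 1.7 -2.4]
scene [213.2 228.8] [ 0.3 -0.9]
seat [0.52557759 0.21644626 0.03      ] hd [0.52887537 0.09449084 0.044     ]
mould [ 0.44532916 -0.3004911   0.067     ] [ 0.4459963  -0.30015207  0.067     ]
top [(array([341.1, 292.2, 367.8, 318.5]), 0.91), (array([357.1, 240.8, 374.7, 261.7]), 0.68)]
[341.3 293.8] [363.5 317.4]
scene [(array([367.7, 218.8, 383.9, 239.8]), 0.7)]
[369.1 219.4] [390.8 246.4]
```

Both cameras place the mould at about (.4455,-.3003). The press axis is at (.522,.341) with yaw 1.598, and the wheel is at about 2.95 rad. Moving above the mould.

Call:
move_arm(increments=[[0.0418, -0.0162, 0, 0], [0.0418, -0.0162, 0, 0], [0.0418, -0.0162, 0, 0], [0.0418, -0.0162, 0, 0], [0.0418, -0.0162, 0, 0], [0.0418, -0.0162, 0, 0], [0.0418, -0.0162, 0, 0], [0.0418, -0.0162, 0, 0], [0, 0, 0, -0.185], [0, 0, 0, -0.185], [0, 0, 0, -0.185], [0, 0, 0, -0.185], [0, 0, 0, -0.185], [0, 0, 0, -0.185], [0, 0, 0, -0.183], [0, 0, 0, 0], [0, 0, 0, 0]], grip=1)

```text
time_s: 3.42
ee_pos: [0.4451, -0.3007, 0.2055]
eef_rot: [3.142, -0.0, 1.594]
force: [0.2, -0.1, -0.6]
grip_width: 0.0936
grip_force: 0.0
```

Run:
```python
from h import *
s=cams.camera("scene"); t=cams.camera("top")
print("mould",[ (n,nets.mark_of(n,"mould")[:1]) for n in("scene","top")])
for n,z in(("scene",.2055),("top",.2055)): print(n,proj(n,(.4451,-.3007,z)),proj(n,(.4453,-.3005,.067)))
a=cv2.resize(s[130:270,320:460],(400,400),interpolation=3); b=cv2.resize(t[170:310,150:290],(400,400),interpolation=3)
cv2.imwrite("pics/c1.png",np.hstack([a,b]))
cv2.imwrite("pics/t1.png",t);cv2.imwrite("pics/s1.png",s)
```

```text
mould [('scene', [{'centre': [376.7, 237.3], 'conf': 0.71}]), ('top', [{'centre': [351.0, 304.8], 'conf': 0.52}])]
scene [384.86801831 183.55938366] [380.64479069 222.03326737]
top [364.51914195 290.98942996] [356.6919864 302.5657084]
```

View pics/c1.png

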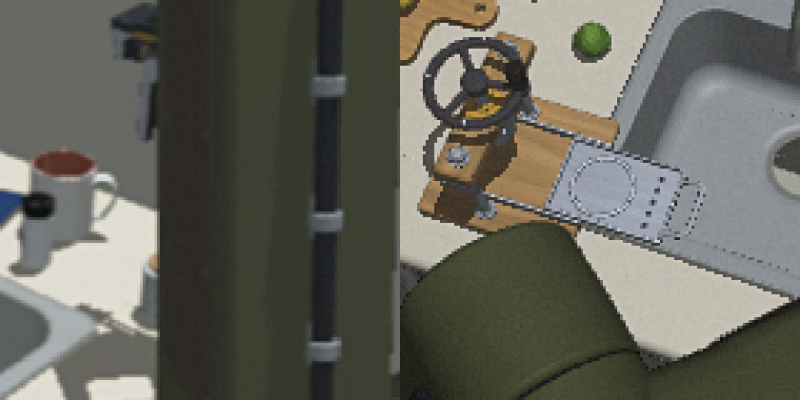

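The mould's left edge shows beside the arm in the scene view, and the press is unchanged. I'll descend and grip.

Call:
move_arm(increments=[[0, 0, 0.04, 0], [0, 0, 0.04, 0], [0, 0, 0.03, 0], [0, 0, 0.02, 0], [0, 0, 0.02, 0], [0, 0, 0.02, 0], [0, 0, 0.0115, 0], [0, 0, 0, 0], [0, 0, 0, 0]])

```text
time_s: 4.75
ee_pos: [0.4455, -0.3009, 0.0247]
eef_rot: [3.141, 0.001, 1.598]
force: [0.0, 0.5, 0.6]
grip_width: 0.0942
grip_force: 0.0
```

Call:
move_arm(increments=[[0, 0, 0, 0], [0, 0, 0, 0], [0, 0, 0, 0], [0, 0, 0, 0], [0, 0, 0, 0], [0, 0, 0, 0]], grip=0.4, force=20)

```text
time_s: 5.5
ee_pos: [0.4454, -0.3008, 0.0242]
eef_rot: [3.141, 0.0, 1.598]
force: [1.7, -0.0, 3.5]
grip_width: 0.0629
grip_force: 20.0
```

Call:
move_arm(increments=[[0, 0, -0.01, 0], [0, 0, -0.02, 0], [0, 0, -0.03, 0], [0, 0, -0.04, 0], [0, 0, -0.02, 0], [0, 0, 0, 0]])

```text
time_s: 6.25
ee_pos: [0.4453, -0.3009, 0.1452]
eef_rot: [3.14, 0.001, 1.598]
force: [0.7, 0.3, -2.7]
grip_width: 0.0634
grip_force: 20.0
```

Run:
```python
from h import *
print("spout",tri((264,180),(290,193)))
t=cams.camera("top"); s=cams.camera("scene"); o=telemetry.get_obs(); print(o["force"],o["grip_width"],o["ee_pos"])
# ring ellipse from top: refine centre
t0=cv2.imread("pics/top0.png")
cv2.imwrite("pics/ring.png",np.hstack([cv2.resize(t0[205:270,190:270],(400,325),interpolation=3),cv2.resize(s[210:330,200:348],(400,325),interpolation=3)]))
```

```text
spout (array([0.65422483, 0.00661632, 0.26132092]), np.float64(0.007077459557417125))
[ 0.33539215  0.06421901 -1.50179937] 0.0634284502278711 [ 0.44467361 -0.30037459  0.14309067]
```

View pics/ring.png

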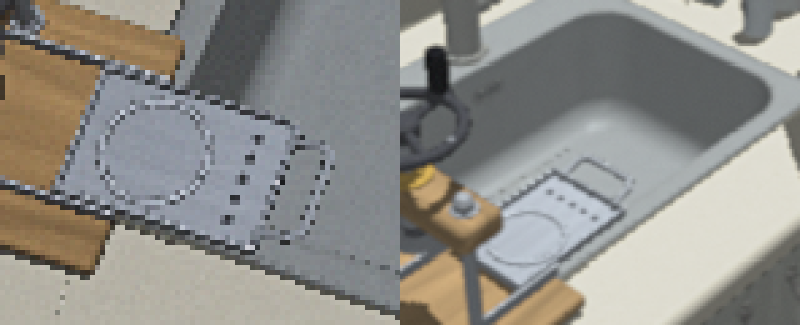

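The ring is centred at crop (155,153), which is top px (221.1,235.6), and at scene px (247.9,297.7). The tray and pull are unobstructed.

Run:
```python
from h import *
print(atz("top",(221.1,235.6),.032),atz("scene",(247.9,297.7),.032),tri((247.9,297.7),(221.1,235.6)))
print(atz("top",(253.4,243.7),.046),atz("scene",(120+388/2.5,150+312/2.5),.046))
# tool tip check (mould in hand): net marks vs prediction
for n in("scene","top"):
    cams.camera(n)
    r=nets.search_frame(n,"mould"); print(n,r[:2],proj(n,(.4447,-.3004,.143+.0435)),proj(n,(.4447,-.3004,.119)))
```

```text
[0.5245036 0.2112574 0.032    ] [0.52269165 0.21262438 0.032     ] (array([0.52466886, 0.21145842, 0.03034713]), np.float64(0.0008625282088366381))
[0.52969402 0.09033381 0.046     ] [0.52475926 0.10556341 0.046     ]
scene [] [384.33389742 189.13926022] [382.29330699 208.1069886 ]
top [] [363.23284907 292.80750102] [359.36747214 298.59980408]
```

Call:
move_arm(increments=[[0.015, 0, 0, 0], [0.03, 0, 0, 0], [0.042, 0.0015, 0, 0], [0.042, 0.0015, 0, 0], [0.042, 0.0015, 0, 0], [0.042, 0.0015, 0, 0], [0.042, 0.0015, 0, 0], [0.042, 0.0015, 0, 0], [0.042, 0.0015, 0, 0], [0.042, 0.0015, 0, 0], [0.039, 0.003, 0, 0], [0.03, 0.02, 0, 0], [0.03, 0.025, 0, 0], [0.02, 0.02, 0, 0], [0.0107, 0.0129, 0, 0], [0, 0, 0, 0], [0, 0, 0, 0]])

```text
time_s: 8.68
ee_pos: [0.5234, 0.2122, 0.1438]
eef_rot: [-3.141, 0.0, 1.598]
force: [0.3, -0.5, -1.3]
grip_width: 0.0628
grip_force: 20.0
```

Run:
```python
from h import *
s=cams.camera("scene"); t=cams.camera("top"); o=telemetry.get_obs(); print(o["force"],o["ee_pos"],o["eef_rot"])
p=o["ee_pos"]
for n in("scene","top"):
    r=nets.search_frame(n,"mould"); m=nets.mark_of(n,"mould"); print(n,r[:1],m[:1],"pred bottom",proj(n,p-[0,0,.0245]), "top",proj(n,p+[0,0,.0425]))
    a=np.arange(0,6.28,.1)
    P=np.array([proj(n,p+[rr*np.cos(q),rr*np.sin(q),z-.0245]) for q in a for rr,z in ((.031,0),(.0325,.062),(.0325,.057),(.0265,.067))]); print(P.min(0),P.max(0))
cv2.imwrite("pics/c2.png",np.hstack([cv2.resize(s[170:350,170:350],(400,400),interpolation=3),cv2.resize(t[150:290,150:290],(400,400),interpolation=3)]))
```

```text
[-0.22762282 -0.26677399 -2.2842313 ] [0.52370288 0.21200122 0.14408097] [-3.14153845e+00  3.65000519e-05  1.59744643e+00]
scene [{'extent': [328.5, 195.8, 339.9, 225.4], 'conf': 0.5}] [{'centre': [246.9, 270.9], 'conf': 0.78}] pred bottom [245.8514141  271.32940444] top [244.2444117  249.98721705]
[231.39487836 244.02219825] [257.8556357  278.91119708]
top [] [{'centre': [212.5, 222.9], 'conf': 0.6}] pred bottom [217.96978312 225.72281371] top [215.57969438 217.32339167]
[205.680332   208.94037698] [227.21852293 234.24970423]
```

View pics/c2.png

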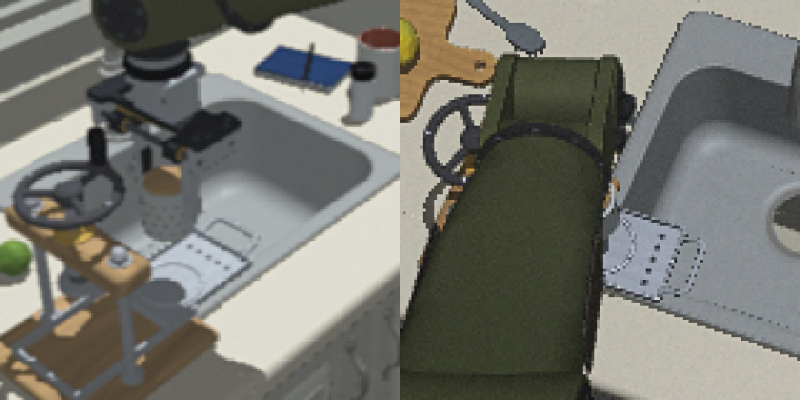

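The scene view shows the mould held upright at crop (165,205), with its base close to the predicted row. The tray ring is directly below. Lowering.

Call:
move_arm(increments=[[0, 0, 0.02, 0], [0, 0, 0.025, 0], [0, 0, 0.02, 0], [0, 0, 0.01, 0], [0, 0, 0.006, 0], [0, 0, 0, 0], [0, 0, 0, 0]])

```text
time_s: 9.85
ee_pos: [0.5245, 0.2124, 0.0636]
eef_rot: [3.141, -0.0, 1.598]
force: [0.2, -0.6, -1.1]
grip_width: 0.063
grip_force: 20.0
```

Run:
```python
from h import *
s=cams.camera("scene"); o=telemetry.get_obs(); print(o["force"],o["ee_pos"])
p=o["ee_pos"]; print(proj("scene",p-[0,0,.0245]),proj("scene",(.524,.2125,.03)))
m=nets.mark_of("scene","mould"); print(m[:1], nets.mark_of("scene","tray_seat")[:1])
cv2.imwrite("pics/c3.png",cv2.resize(s[220:330,190:320],(780,660)[:2],interpolation=3)[:600])
```

```text
[-0.52856475 -0.15938575 -1.96045378] [0.52452658 0.2124474  0.06358697]
[247.33010229 295.31977986] [247.64658258 298.03031424]
[{'centre': [245.5, 294.7], 'conf': 0.77}] [{'centre': [241.0, 291.0], 'conf': 0.61}]
```

View pics/c3.png

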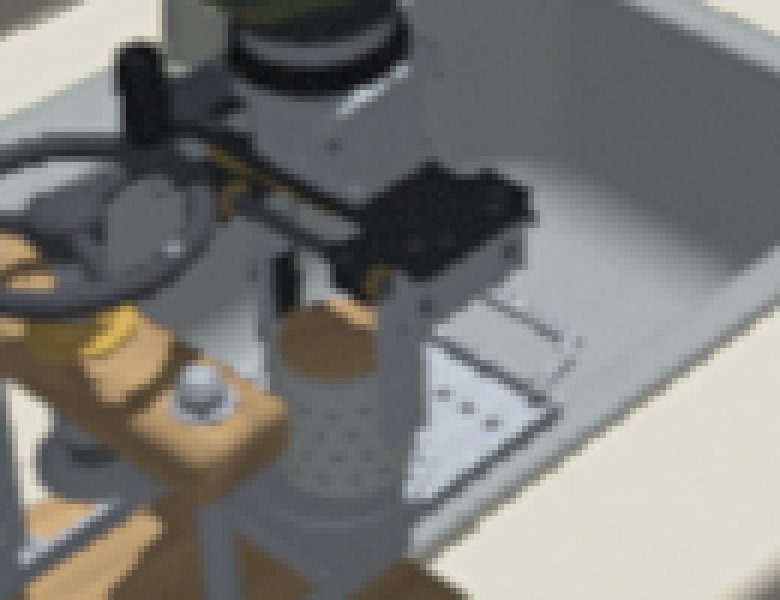

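The mould's left edge at crop x≈272 is where predicted, and its base is just above the ring. Lowering the rest of the way.

Call:
move_arm(increments=[[0, 0, 0.004, 0], [0, 0, 0.003, 0], [0, 0, 0, 0], [0, 0, 0, 0]])

```text
time_s: 10.5
ee_pos: [0.5242, 0.2123, 0.0559]
eef_rot: [-3.142, 0.0, 1.598]
force: [-0.4, -1.7, -1.9]
grip_width: 0.0633
grip_force: 20.0
```

Call:
move_arm(increments=[[0, 0, 0.001, 0], [0, 0, 0.001, 0], [0, 0, 0, 0], [0, 0, 0, 0]])

```text
time_s: 11.0
ee_pos: [0.5243, 0.2124, 0.0542]
eef_rot: [3.141, -0.0, 1.598]
force: [-2.2, -0.7, 3.6]
grip_width: 0.0631
grip_force: 20.0
```

Contact came at floor height, not 3 mm earlier on the bead, so the mould is inside the ring. Releasing.

Call:
move_arm(increments=[[0, 0, 0, 0], [0, 0, 0, 0], [0, 0, 0, 0], [0, 0, 0, 0], [0, 0, 0, 0], [0, 0, 0, 0]], grip=1)

```text
time_s: 11.75
ee_pos: [0.5242, 0.2124, 0.054]
eef_rot: [3.142, -0.0, 1.598]
force: [-0.5, -0.3, -0.6]
grip_width: 0.0939
grip_force: 0.0
```

Call:
move_arm(increments=[[0, 0, -0.02, 0], [0, 0, -0.04, 0], [0, 0, -0.04, 0], [-0.05, 0, 0, 0], [-0.06, 0, 0, 0], [-0.05, 0, 0, 0], [0, 0, 0, 0]])

```text
time_s: 12.62
ee_pos: [0.5286, 0.0498, 0.1541]
eef_rot: [3.141, 0.0, 1.594]
force: [0.7, 0.2, 0.2]
grip_width: 0.0941
grip_force: 0.0
```

Run:
```python
from h import *
s=cams.camera("scene"); t=cams.camera("top"); o=telemetry.get_obs(); print(o["force"],o["ee_pos"],o["time_s"],o["grip_width"])
for n in("scene","top"):
    print(n,"mould",nets.mark_of(n,"mould")[:1],"seat",nets.mark_of(n,"tray_seat")[:1],"hd",nets.mark_of(n,"tray_handle")[:1],"pred",proj(n,(.5243,.2124,.03)))
cv2.imwrite("pics/c4.png",np.hstack([cv2.resize(s[230:330,190:290],(400,400),interpolation=3),cv2.resize(t[190:270,190:270],(400,400),interpolation=3)]))
```

```text
[-0.50795465 -0.10437454 -0.43347393] [0.52859425 0.05244216 0.15402618] 12.725 0.0942353962680746
scene mould [{'centre': [251.3, 297.0], 'conf': 0.6}] seat [{'centre': [243.9, 293.4], 'conf': 0.9}] hd [{'centre': [276.5, 271.4], 'conf': 0.81}] pred [247.59829994 297.96147873]
top mould [{'centre': [218.6, 230.6], 'conf': 0.61}] seat [{'centre': [219.8, 235.1], 'conf': 0.45}] hd [] pred [220.84084689 235.76547458]
```

View pics/c4.png

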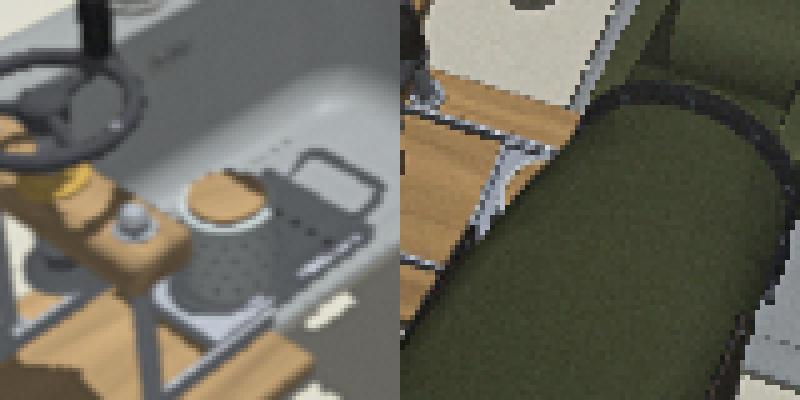

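The mould stands upright in the ring with the bead visible round its foot, and the bar is clear. Next I close the fingers, go down outside the bar and push.

Call:
move_arm(increments=[[0, 0, 0.03, 0], [0, 0, 0.04, 0], [0, 0, 0.03, 0], [0, 0, 0.02, 0], [0, 0, 0.002, 0], [0, 0, 0, 0], [0, 0, 0, 0], [0, 0, 0, 0]], grip=0)

```text
time_s: 14.02
ee_pos: [0.5289, 0.0525, 0.0326]
eef_rot: [3.14, -0.0, 1.598]
force: [0.2, 0.3, 0.5]
grip_width: 0.0173
grip_force: 0.0
```

Call:
move_arm(increments=[[0.008, 0, 0, 0], [0.005, 0, 0, 0], [0.004, 0, 0, 0], [0.004, 0, 0, 0], [0.004, 0, 0, 0], [0.004, 0, 0, 0], [0.005, 0, 0, 0], [0.006, 0, 0, 0], [0.007, 0, 0, 0], [0.008, 0, 0, 0], [0.008, 0, 0, 0], [0.008, 0, 0, 0], [0.008, 0, 0, 0], [0.008, 0, 0, 0], [0.008, 0, 0, 0], [0.008, 0, 0, 0], [0.007, 0, 0, 0], [0.006, 0, 0, 0], [0.004, 0, 0, 0], [0.003, 0, 0, 0]])

```text
time_s: 16.52
ee_pos: [0.5252, 0.1756, 0.0319]
eef_rot: [-3.142, 0.0, 1.598]
force: [-1.4, -1.1, -0.1]
grip_width: 0.0002
grip_force: 0.8
```

Call:
move_arm(increments=[[0.003, 0, 0, 0], [0.004, 0, 0, 0], [0.004, 0, 0, 0], [0.004, 0, 0, 0], [0.004, 0, 0, 0], [0.003, 0, 0, 0], [0.002, 0, 0, 0], [0, 0, 0, 0]])

```text
time_s: 17.52
ee_pos: [0.5247, 0.1996, 0.032]
eef_rot: [3.141, -0.0, 1.598]
force: [1.3, -0.2, 0.3]
grip_width: 0.0007
grip_force: 0.0
```

Call:
move_arm(increments=[[0.001, 0, 0, 0], [0.001, 0, 0, 0], [0.001, 0, 0, 0], [0.001, 0, 0, 0]])

```text
time_s: 18.02
ee_pos: [0.5246, 0.2034, 0.032]
eef_rot: [3.141, -0.0, 1.598]
force: [1.6, -2.2, 0.6]
grip_width: 0.0005
grip_force: 0.8
```

Call:
move_arm(increments=[[0.001, 0, 0, 0], [0.001, 0, 0, 0], [0.001, 0, 0, 0], [0.001, 0, 0, 0]])

```text
time_s: 18.52
ee_pos: [0.5244, 0.2067, 0.032]
eef_rot: [-3.141, 0.001, 1.598]
force: [1.4, -11.7, 2.9]
grip_width: 0.0006
grip_force: 5.9
```

Call:
move_arm(increments=[[0.001, 0, 0, 0], [0, 0, 0, 0], [0, 0, 0, 0]])

```text
time_s: 18.9
ee_pos: [0.5244, 0.2067, 0.032]
eef_rot: [-3.141, 0.003, 1.598]
force: [1.6, -15.3, 4.3]
grip_width: 0.0004
grip_force: 7.3
```

Call:
move_arm(increments=[[-0.01, 0, 0, 0], [-0.04, 0, 0, 0], [-0.06, 0, 0, 0], [0, 0, -0.05, 0], [0, 0, -0.06, 0], [0, 0, -0.06, 0], [0, 0, -0.06, 0], [0, 0, -0.05, 0], [0, 0, -0.04, 0], [0, 0, 0, 0]])

```text
time_s: 20.15
ee_pos: [0.5277, 0.0985, 0.3547]
eef_rot: [3.137, -0.001, 1.598]
force: [0.3, -0.2, -0.4]
grip_width: 0.0002
grip_force: 0.0
```

Run:
```python
from fit import *
s=cams.camera("scene"); t=cams.camera("top"); o=telemetry.get_obs(); print(o["force"],o["ee_pos"],o["time_s"])
for n in("scene","top"):
    print(n,[(k,[(np.round(a["centre"],1),round(a["conf"],2)) for a in nets.mark_of(n,k)[:1]]) for k in ("mould","tray_handle","handle_top")])
cv2.imwrite("pics/s5.png",s);cv2.imwrite("pics/t5.png",t)
cv2.imwrite("pics/c5.png",np.hstack([cv2.resize(s[210:340,160:290],(400,400),interpolation=3),cv2.resize(t[170:270,150:250],(400,400),interpolation=3)]))
```

```text
[-1.08503003 -0.19046232 -1.3318954 ] [0.52710481 0.09843565 0.35106999] 20.25
scene [('mould', [(array([212.7, 321.6]), 0.88)]), ('tray_handle', [(array([242.8, 293.7]), 0.81)]), ('handle_top', [(array([209.8, 228.1]), 0.44)])]
top [('mould', []), ('tray_handle', []), ('handle_top', [(array([186.6, 193.2]), 0.47)])]
```

View pics/c5.png

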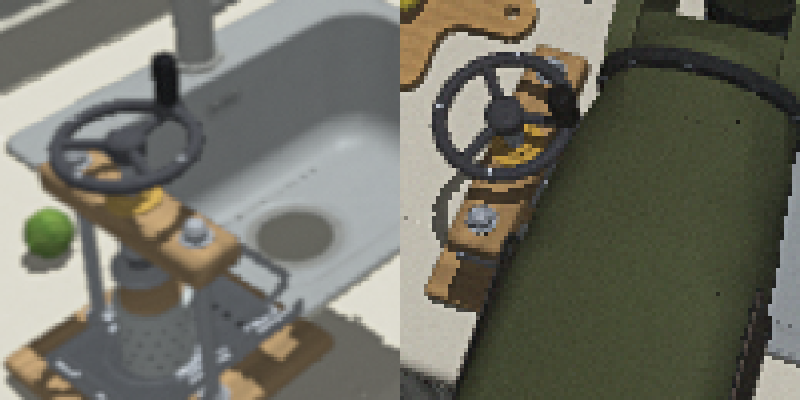

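The tray is home with the mould under the plate at scene crop (150,330). The wheel centre is near crop (127,143), with the handle top near (163,60) in the scene and (558,88) in the top view. Locating both.

Run:
```python
from h import *
S=lambda u,v:(160+u*130/400,210+v*130/400); T=lambda u,v:(150+(u-400)/4,170+v/4)
c=(S(127,143),T(506.5,117)); hh=(S(163,60),T(558,88)); hb=((209.8,228.1),(186.6,193.2))
for nm,(a,b),z in(("hub",c,.236),("handle",hh,.2844),("handle_net",hb,.2844)):
    print(nm,tri(a,b),atz("scene",a,z),atz("top",b,z))
for v in (2.6,2.8,2.95,3.1,3.3):
    w=1.598-v; p=np.array([.522+.052*np.cos(w),.3405+.052*np.sin(w),.29-.012*v/6.283]); print(v,p.round(4),proj("scene",p).round(1),proj("top",p).round(1))
```

```text
hub (array([0.52255611, 0.33932213, 0.23452   ]), np.float64(0.0026778862410231285)) [0.52253527 0.34062167 0.236     ] [0.52073378 0.33780327 0.236     ]
handle (array([0.53713676, 0.29183263, 0.28053851]), np.float64(0.004235500665330413)) [0.52914776 0.29539459 0.2844    ] [0.53745633 0.29177691 0.2844    ]
handle_net (array([0.53189542, 0.2990817 , 0.2872566 ]), np.float64(0.005307923730083312)) [0.53936028 0.29650138 0.2844    ] [0.53064992 0.2983756  0.2844    ]
2.6 [0.55   0.2967 0.285 ] [206.8 226.3] [189.7 188. ]
2.8 [0.5407 0.292  0.2847] [211. 227.] [189.9 191. ]
2.95 [0.5333 0.2897 0.2844] [213.8 227.9] [189.5 193.3]
3.1 [0.5256 0.2886 0.2841] [216.3 229. ] [188.8 195.6]
3.3 [0.5152 0.2889 0.2837] [219.1 230.8] [187.3 198.5]
```

Call:
move_arm(increments=[[0.03, 0.002, 0, 0], [0.05, 0.003, 0, 0], [0.05, 0.003, 0, 0], [0.04, 0.003, 0, 0], [0.0213, 0.0017, 0, 0], [0, 0, 0.02, 0], [0, 0, 0, 0], [0, 0, 0, 0]], grip=0.6)

```text
time_s: 21.55
ee_pos: [0.5351, 0.2894, 0.3328]
eef_rot: [3.141, -0.0, 1.597]
force: [-0.5, -0.1, 0.0]
grip_width: 0.0565
grip_force: 0.0
```

Run:
```python
from h import *
s=cams.camera("scene"); o=telemetry.get_obs(); p=o["ee_pos"]; print(o["force"],p,o["time_s"],o["grip_width"],proj("scene",p))
cv2.imwrite("pics/c6.png",cv2.resize(s[150:300,130:290],(800,750),interpolation=3)[100:700])
```

```text
[-0.3217827  -0.39700325 -0.20750637] [0.53513102 0.289528   0.33295672] 21.6 0.056276525593365684 [211.24824286 209.2740153 ]
```

View pics/c6.png

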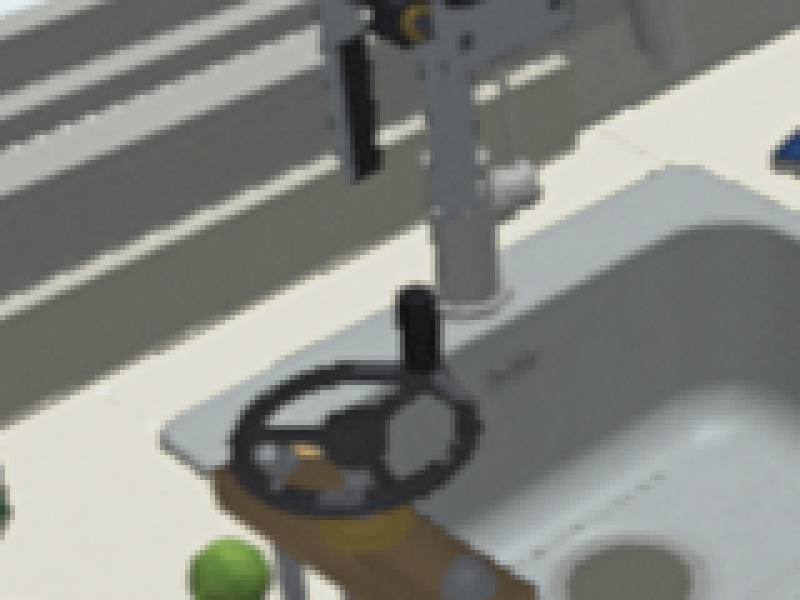

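The fingers straddle the handle, whose top is at crop (416,292). Descending and gripping.

Call:
move_arm(increments=[[0, 0, 0.03, 0], [0, 0, 0.03, 0], [0, 0, 0.015, 0], [0, 0, 0.008, 0], [0, 0, 0, 0], [0, 0, 0, 0]])

```text
time_s: 22.35
ee_pos: [0.5351, 0.2901, 0.25]
eef_rot: [3.14, -0.001, 1.598]
force: [-0.4, 0.8, 0.2]
grip_width: 0.0567
grip_force: 0.0
```

Call:
move_arm(increments=[[0, 0, 0, 0], [0, 0, 0, 0], [0, 0, 0, 0], [0, 0, 0, 0], [0, 0, 0, 0]], grip=0.1, force=12)

```text
time_s: 22.98
ee_pos: [0.5349, 0.29, 0.249]
eef_rot: [3.142, 0.0, 1.598]
force: [0.7, -0.5, -0.3]
grip_width: 0.0214
grip_force: 12.0
```

```bash
cat > circ.py <<'E'
import numpy as np,sys
def rows(v0,n,step,c=(.522,.340),yaw=1.598,r=.052,start=None):
    v=v0+step*np.arange(n+1); th=yaw-v
    P=np.c_[c[0]+r*np.cos(th),c[1]+r*np.sin(th)]
    if start is not None: P[0]=start
    Q=np.c_[P@[np.cos(yaw),np.sin(yaw)],P@[np.sin(yaw),-np.cos(yaw)]]
    Q=np.round(Q,4); z=np.round(.012/(2*np.pi)*(v-v0),4)
    return np.diff(np.c_[Q,z],axis=0).round(4)
E
python3 - <<'E'
from circ import *
v=2.914
for n in (12,12,13,12):
    print(v,[[*map(float,r),0] for r in rows(v,n,.25)]); v+=n*.25
E
```

```text
2.914 [[-0.0013, -0.0129, 0.0005, 0], [0.0019, -0.0128, 0.0005, 0], [0.005, -0.012, 0.0004, 0], [0.0078, -0.0103, 0.0005, 0], [0.0102, -0.0081, 0.0005, 0], [0.0118, -0.0053, 0.0005, 0], [0.0128, -0.0023, 0.0004, 0], [0.0129, 0.001, 0.0005, 0], [0.0123, 0.0042, 0.0005, 0], [0.0108, 0.007, 0.0005, 0], [0.0088, 0.0096, 0.0005, 0], [0.0062, 0.0114, 0.0004, 0]]
5.914 [[0.0031, 0.0126, 0.0005, 0], [-0.0001, 0.0129, 0.0005, 0], [-0.0032, 0.0126, 0.0004, 0], [-0.0063, 0.0113, 0.0005, 0], [-0.0089, 0.0095, 0.0005, 0], [-0.011, 0.0069, 0.0005, 0], [-0.0123, 0.004, 0.0004, 0], [-0.0129, 0.0009, 0.0005, 0], [-0.0128, -0.0024, 0.0005, 0], [-0.0117, -0.0055, 0.0005, 0], [-0.0101, -0.0082, 0.0005, 0], [-0.0077, -0.0104, 0.0004, 0]]
8.914 [[-0.0049, -0.012, 0.0005, 0], [-0.0017, -0.0129, 0.0005, 0], [0.0015, -0.0129, 0.0004, 0], [0.0046, -0.0121, 0.0005, 0], [0.0074, -0.0106, 0.0005, 0], [0.0099, -0.0084, 0.0005, 0], [0.0116, -0.0057, 0.0004, 0], [0.0127, -0.0027, 0.0005, 0], [0.013, 0.0006, 0.0005, 0], [0.0124, 0.0037, 0.0005, 0], [0.0111, 0.0067, 0.0005, 0], [0.0091, 0.0093, 0.0004, 0], [0.0065, 0.0112, 0.0005, 0]]
12.164 [[0.0036, 0.0125, 0.0005, 0], [0.0003, 0.0129, 0.0005, 0], [-0.0028, 0.0127, 0.0004, 0], [-0.0059, 0.0115, 0.0005, 0], [-0.0086, 0.0097, 0.0005, 0], [-0.0107, 0.0073, 0.0005, 0], [-0.0122, 0.0045, 0.0004, 0], [-0.0129, 0.0012, 0.0005, 0], [-0.0128, -0.0019, 0.0005, 0], [-0.012, -0.0051, 0.0005, 0], [-0.0103, -0.0079, 0.0005, 0], [-0.008, -0.0101, 0.0004, 0]]
```

Call:
move_arm(increments=[[-0.0013, -0.0129, 0.0005, 0], [0.0019, -0.0128, 0.0005, 0], [0.005, -0.012, 0.0004, 0], [0.0078, -0.0103, 0.0005, 0], [0, 0, 0, 0]])

```text
time_s: 23.6
ee_pos: [0.4866, 0.3036, 0.2471]
eef_rot: [3.14, -0.002, 1.599]
force: [6.9, 9.7, -3.7]
grip_width: 0.0212
grip_force: 12.0
```

Call:
move_arm(increments=[[0.0102, -0.0081, 0.0005, 0], [0.0118, -0.0053, 0.0005, 0], [0.0128, -0.0023, 0.0004, 0], [0.0129, 0.001, 0.0005, 0], [0, 0, 0, 0]])

```text
time_s: 24.22
ee_pos: [0.4726, 0.3495, 0.2453]
eef_rot: [3.137, -0.0, 1.597]
force: [15.6, -0.2, -2.6]
grip_width: 0.021
grip_force: 12.0
```

Call:
move_arm(increments=[[0.0123, 0.0042, 0.0005, 0], [0.0108, 0.007, 0.0005, 0], [0.0088, 0.0096, 0.0005, 0], [0.0062, 0.0114, 0.0004, 0], [0, 0, 0, 0], [0, 0, 0, 0]])

```text
time_s: 24.98
ee_pos: [0.5016, 0.3884, 0.2434]
eef_rot: [3.141, -0.0, 1.598]
force: [1.5, 2.1, 2.0]
grip_width: 0.0213
grip_force: 12.0
```

Call:
move_arm(increments=[[0.0031, 0.0136, 0.0005, 0], [-0.0001, 0.0134, 0.0005, 0], [-0.0032, 0.0126, 0.0004, 0], [-0.0063, 0.0113, 0.0005, 0], [-0.0089, 0.0095, 0.0005, 0], [-0.011, 0.0069, 0.0005, 0], [0, 0, 0, 0]])

```text
time_s: 25.85
ee_pos: [0.5709, 0.3632, 0.2405]
eef_rot: [3.139, -0.001, 1.597]
force: [12.3, 4.1, -1.4]
grip_width: 0.0213
grip_force: 12.0
```

Call:
move_arm(increments=[[-0.0123, 0.004, 0.0004, 0], [-0.0129, 0.0009, 0.0005, 0], [-0.0128, -0.0024, 0.0005, 0], [-0.0117, -0.0055, 0.0005, 0], [-0.0101, -0.0082, 0.0005, 0], [-0.0077, -0.0104, 0.0004, 0], [0, 0, 0, 0]])

```text
time_s: 26.72
ee_pos: [0.5495, 0.2943, 0.2376]
eef_rot: [-3.141, 0.002, 1.597]
force: [0.7, -8.1, -0.4]
grip_width: 0.0213
grip_force: 12.0
```

Call:
move_arm(increments=[[-0.0049, -0.0115, 0.0005, 0], [-0.0017, -0.0124, 0.0005, 0], [0.0015, -0.0129, 0.0004, 0], [0.0046, -0.0121, 0.0005, 0], [0.0074, -0.0106, 0.0005, 0], [0.0099, -0.0084, 0.0005, 0], [0.0116, -0.0057, 0.0004, 0], [0, 0, 0, 0]])

```text
time_s: 27.72
ee_pos: [0.4751, 0.3238, 0.2341]
eef_rot: [3.141, -0.001, 1.599]
force: [1.5, 3.5, -0.5]
grip_width: 0.0211
grip_force: 12.0
```

Call:
move_arm(increments=[[0.0127, -0.0027, 0.0005, 0], [0.013, 0.0006, 0.0005, 0], [0.0124, 0.0037, 0.0005, 0], [0.0111, 0.0067, 0.0005, 0], [0.0091, 0.0093, 0.0004, 0], [0, 0, 0, 0], [0, 0, 0, 0]])

```text
time_s: 28.6
ee_pos: [0.4923, 0.381, 0.2318]
eef_rot: [3.14, 0.001, 1.597]
force: [7.1, -4.9, 0.5]
grip_width: 0.0214
grip_force: 12.0
```

Run:
```python
from h import *
s=cams.camera("scene"); t=cams.camera("top"); o=telemetry.get_obs(); p=o["ee_pos"]; print(o["force"],p,o["time_s"],o["grip_width"])
th=np.arctan2(p[1]-.340,p[0]-.523); print("v",(1.598-th)%(2*np.pi)+2*np.pi, nets.mark_of("scene","plate_face")[:1],[proj("scene",(.522,.34,z)).round(1) for z in(.097,.1,.103)])
cv2.imwrite("pics/c7.png",cv2.resize(s[255:345,170:260],(600,600),interpolation=3))
```

```text
[ 6.28812921 -4.69342014 -0.29294286] [0.49220071 0.38092612 0.23182872] 28.7 0.02143230129936096
v 11.94843787737559 [{'centre': [209.2, 298.7], 'conf': 0.63}] [array([207.9, 303. ]), array([207.8, 302.1]), array([207.7, 301.2])]
```

View pics/c7.png

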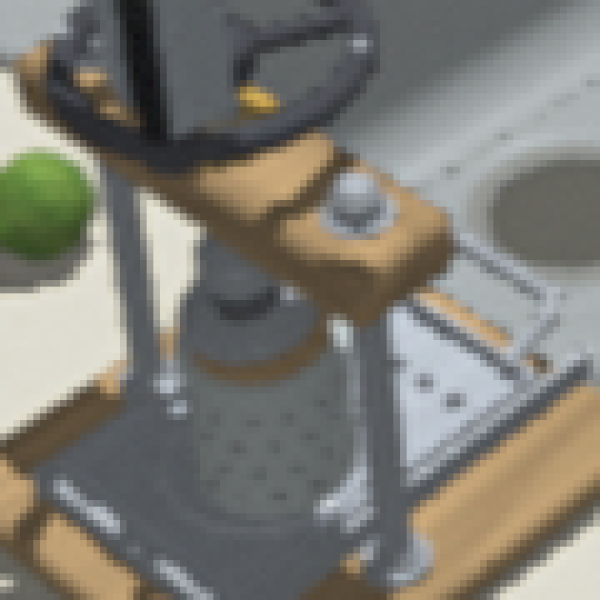

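The plate is just at the follower (crop ~(260,360)) with only the wooden edge showing below it, at v≈11.95. This matches the computed contact at 12.04. Now the last half turn, to about 15.2.

Call:
move_arm(increments=[[0.0065, 0.0112, 0.0005, 0], [0.0036, 0.0125, 0.0005, 0], [0.0003, 0.0129, 0.0005, 0], [-0.0028, 0.0127, 0.0004, 0], [-0.0059, 0.0115, 0.0005, 0], [-0.0086, 0.0097, 0.0005, 0], [-0.0107, 0.0073, 0.0005, 0], [0, 0, 0, 0]])

```text
time_s: 29.75
ee_pos: [0.5704, 0.3648, 0.2285]
eef_rot: [3.141, 0.0, 1.597]
force: [1.7, -1.0, 2.8]
grip_width: 0.0215
grip_force: 12.0
```

Call:
move_arm(increments=[[-0.0122, 0.0045, 0.0004, 0], [-0.0129, 0.0012, 0.0005, 0], [-0.0128, -0.0019, 0.0005, 0], [-0.012, -0.0051, 0.0005, 0], [-0.0103, -0.0079, 0.0005, 0], [-0.008, -0.0101, 0.0004, 0], [0, 0, 0, 0], [0, 0, 0, 0]])

```text
time_s: 30.75
ee_pos: [0.5527, 0.2963, 0.2257]
eef_rot: [3.141, 0.001, 1.598]
force: [2.3, -4.7, 2.8]
grip_width: 0.0213
grip_force: 12.0
```

The handle angle gives v≈15.14. Release and retreat straight up.

Call:
move_arm(increments=[[0, 0, 0, 0], [0, 0, 0, 0], [0, 0, 0, 0], [0, 0, 0, 0]], grip=0.6)

```text
time_s: 31.25
ee_pos: [0.5523, 0.2968, 0.2255]
eef_rot: [-3.141, -0.0, 1.598]
force: [-0.1, -0.2, -0.9]
grip_width: 0.0551
grip_force: 0.0
```

Call:
move_arm(increments=[[0, 0, -0.02, 0], [0, 0, -0.04, 0], [0, 0, -0.04, 0], [0, 0, -0.04, 0], [-0.05, 0, 0, 0], [-0.06, 0, 0, 0], [-0.06, 0, 0, 0], [0, 0, 0, 0], [0, 0, 0, 0]])

```text
time_s: 32.38
ee_pos: [0.557, 0.1271, 0.3658]
eef_rot: [3.141, -0.0, 1.598]
force: [0.6, 0.1, 0.3]
grip_width: 0.0564
grip_force: 0.0
```

Run:
```python
from h import *
s=cams.camera("scene"); o=telemetry.get_obs(); print(o["force"],o["ee_pos"],o["time_s"],o["grip_width"])
r=nets.mark_of("scene","handle_top")[:1]; print(r)
for v in (14.6,14.9,15.14,15.4):
    w=1.598-v; print(v,proj("scene",(.522+.052*np.cos(w),.3405+.052*np.sin(w),.29-.012*v/6.283)).round(1))
cv2.imwrite("pics/c8.png",cv2.resize(s[210:345,150:270],(533,600),interpolation=3))
```

```text
[-0.07049252  1.16444981  0.05941817] [0.55693244 0.1276     0.36561056] 32.425 0.056303539769539765
[{'centre': [206.6, 231.5], 'conf': 0.46}]
14.6 [195.3 235.4]
14.9 [202.1 234.7]
15.14 [207.3 234.9]
15.4 [212.6 235.9]
```

View pics/c8.png

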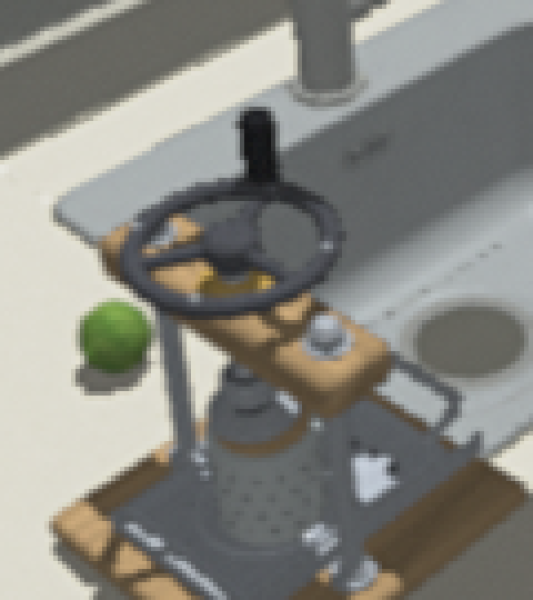

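The handle top is at px (207.6,236), so v≈15.14 and the spring is squeezed about 6 mm. The tray is home, the mould is upright under the plate, and the hand is clear. Handing in.

```bash
python3 -c "
from station import hand_in
print(hand_in())"
```

```text
the job is handed in; nothing more can be done
None
```

I handed the job in at about 32 s of the 72 s allowed: the mould stands upright in the ring, the tray is home, and the wheel is about half a turn past contact (about 6 mm of spring squeeze, worked out from the handle's position); no verdict came back.

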